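Take a picture of the orange-capped flask

TASK

Take a picture of the culture flask with the orange cap: with a fingertip press the yellow key of its bay, the one straight in front of that flask, right down, let it come up, and then press the blue capture key on the console right down for a moment. Press gently, leave all the other keys, the flasks and everything else alone, pick nothing up, and finish with the hand clear.

Things in the scene. Friction and masses are not known exactly. Their poses are not given: they have to be found in the camera images.
- imager: fixed low imaging unit for four flasks, cream with a black top, 200 (x) x 320 (y) x 45 mm tall. Origin: centre of its underside on the table; z up, x points from the row of keys to the flasks' caps. Bay centres at x = +25, y = +114, +38, -38, -114 mm; the yellow key of each bay at x = -70 mm and the same y
- flask_orange: clear flat culture flask with an ORANGE screw cap, loose, about 50 g, lying in one bay of the imager: body 66 x 50 mm and 24 mm tall, neck and cap beyond it to 60 mm from the origin. Origin: centre of the body's underside; x points to the cap (away from the bay's key), z up.
- flask_green: clear flat culture flask with a green screw cap, loose, about 50 g, lying in one bay of the imager: body 66 x 50 mm and 24 mm tall, neck and cap beyond it to 60 mm from the origin. Origin: centre of the body's underside; x points to the cap (away from the bay's key), z up. To be left alone.
- flask_white: clear flat culture flask with a white screw cap, loose, about 50 g, lying in one bay of the imager: body 66 x 50 mm and 24 mm tall, neck and cap beyond it to 60 mm from the origin. Origin: centre of the body's underside; x points to the cap (away from the bay's key), z up. To be left alone.
- flask_blue: clear flat culture flask with a blue screw cap, loose, about 50 g, lying in one bay of the imager: body 66 x 50 mm and 24 mm tall, neck and cap beyond it to 60 mm from the origin. Origin: centre of the body's underside; x points to the cap (away from the bay's key), z up. To be left alone.
- select0 (a joint): yellow select key of bay 0 (bays 0 to 3 are the ones at the imager's y = +114, +38, -38, -114 mm): travel 0 (up) to 0.006 m (fully down), springs back; counts as pressed beyond 0.004. About 1.5 N starts it, 5 N takes it fully down, where it meets a hard stop
- select0_top (a point): centre of the top face of the yellow key of bay 0 (round, 22 mm across, faces up, 67 mm above the table when up; it stands 10 mm above its round 38 mm housing when up, 4 mm when down)
- select1 (a joint): yellow select key of bay 1 (bays 0 to 3 are the ones at the imager's y = +114, +38, -38, -114 mm): travel 0 (up) to 0.006 m (fully down), springs back; counts as pressed beyond 0.004. About 1.5 N starts it, 5 N takes it fully down, where it meets a hard stop
- select1_top (a point): centre of the top face of the yellow key of bay 1 (round, 22 mm across, faces up, 67 mm above the table when up; it stands 10 mm above its round 38 mm housing when up, 4 mm when down)
- select2 (a joint): yellow select key of bay 2 (bays 0 to 3 are the ones at the imager's y = +114, +38, -38, -114 mm): travel 0 (up) to 0.006 m (fully down), springs back; counts as pressed beyond 0.004. About 1.5 N starts it, 5 N takes it fully down, where it meets a hard stop
- select2_top (a point): centre of the top face of the yellow key of bay 2 (round, 22 mm across, faces up, 67 mm above the table when up; it stands 10 mm above its round 38 mm housing when up, 4 mm when down)
- select3 (a joint): yellow select key of bay 3 (bays 0 to 3 are the ones at the imager's y = +114, +38, -38, -114 mm): travel 0 (up) to 0.006 m (fully down), springs back; counts as pressed beyond 0.004. About 1.5 N starts it, 5 N takes it fully down, where it meets a hard stop
- select3_top (a point): centre of the top face of the yellow key of bay 3 (round, 22 mm across, faces up, 67 mm above the table when up; it stands 10 mm above its round 38 mm housing when up, 4 mm when down)
- console: fixed cream control console, 200 (x) x 85 (y) x 30 mm tall, three keys 60 mm apart in a row along its x, in any order of colour. Origin: centre of its underside; z up
- capture_base: housing of the BLUE (capture) key with its key, black, 42 mm across, 12 mm tall, on the console; origin: centre of its underside, 30 mm above the table, z up. The round key, 26 mm across, is on its axis; its top face is 22 mm above the origin when up, 16 mm when fully down
- capture (a joint): the BLUE (capture) key of the console: travel 0 (up) to 0.006 m (fully down); springs back. About 1.5 N starts it, 5 N takes it fully down, where it meets a hard stop; counts as pressed beyond 0.004
- stop_base: housing of the red (stop) key with its key, black, 42 mm across, 12 mm tall, on the console; origin: centre of its underside, 30 mm above the table, z up. The round key, 26 mm across, is on its axis; its top face is 22 mm above the origin when up, 16 mm when fully down
- stop (a joint): the red (stop) key of the console: travel 0 (up) to 0.006 m (fully down); springs back. About 1.5 N starts it, 5 N takes it fully down, where it meets a hard stop; to be left alone
- lamp_base: housing of the white (lamp) key with its key, black, 42 mm across, 12 mm tall, on the console; origin: centre of its underside, 30 mm above the table, z up. The round key, 26 mm across, is on its axis; its top face is 22 mm above the origin when up, 16 mm when fully down
- lamp (a joint): the white (lamp) key of the console: travel 0 (up) to 0.006 m (fully down); springs back. About 1.5 N starts it, 5 N takes it fully down, where it meets a hard stop; to be left alone
- bottle: loose clear media bottle with a blue cap, 72 mm across, 170 mm tall; origin: centre of its underside. Bystander
- tip_box: loose blue box with a clear lid, 122 x 87 x 67 mm tall; origin: centre of its underside. Bystander
- mouse: loose black computer mouse, 100 x 58 x 32 mm tall; origin: centre of its underside. Bystander
- beaker: loose clear open beaker, 70 mm across, 85 mm tall; origin: centre of its underside. Bystander

How it is judged:
On the way, in this order (a step that is already met when the one before it is completed fails the run):
1. the yellow key in front of the orange-capped flask is pressed down by the fingers (contact force between the fingers and imager above 0.5 N and ((y of flask_orange in the frame of imager between 0.084 and 0.144 m and value of joint select0 above 0.004 m) or (y of flask_orange in the frame of imager between 0.008 and 0.068 m and value of joint select1 above 0.004 m) or (y of flask_orange in the frame of imager between -0.068 and -0.008 m and value of joint select2 above 0.004 m) or (y of flask_orange in the frame of imager between -0.144 and -0.084 m and value of joint select3 above 0.004 m))), for 0.1 s.
2. the yellow keys are up again and the blue capture key is pressed down by the fingers (contact force between the fingers and capture_base above 0.5 N and value of joint capture above 0.004 m and value of joint each of select0, select1, select2, select3 below 0.0015 m), for 0.1 s.
At the end, for the whole second after the job is handed in: all seven keys are up again (within 1.5 mm), the flasks lie at rest within 10 mm of where they started, the orange-capped one still in its bay, and the other loose things within 15 mm of where they started (value of joint each of select0, select1, select2, select3, capture, stop, lamp below 0.0015 m and distance of each of flask_orange, flask_green, flask_white, flask_blue from where it was at the start of the episode below 0.01 m and distance of each of bottle, tip_box, mouse, beaker from where it was at the start of the episode below 0.015 m and linear speed of each of flask_orange, flask_green, flask_white, flask_blue, bottle, tip_box, mouse, beaker below 0.02 m/s and (y of flask_orange in the frame of imager between 0.084 and 0.144 m or y of flask_orange in the frame of imager between 0.008 and 0.068 m or y of flask_orange in the frame of imager between -0.068 and -0.008 m or y of flask_orange in the frame of imager between -0.144 and -0.084 m)); the robot touches nothing.
It fails at once if a yellow key of another bay is pressed (beyond 3 mm) ((not (y of flask_orange in the frame of imager between 0.084 and 0.144 m) and value of joint select0 above 0.003 m) or (not (y of flask_orange in the frame of imager between 0.008 and 0.068 m) and value of joint select1 above 0.003 m) or (not (y of flask_orange in the frame of imager between -0.068 and -0.008 m) and value of joint select2 above 0.003 m) or (not (y of flask_orange in the frame of imager between -0.144 and -0.084 m) and value of joint select3 above 0.003 m)).
It fails at once if the red or the white key is pressed (beyond 3 mm) (value of joint any of stop, lamp above 0.003 m).
It fails at once if the imager or a console key is pushed harder than 25 N (contact force between any of the fingers, the arm and imager above 25 N or contact force between any of the fingers, the arm and capture_base above 25 N or contact force between any of the fingers, the arm and stop_base above 25 N or contact force between any of the fingers, the arm and lamp_base above 25 N or contact force between any of the fingers, the arm and console above 25 N).
It fails at once if a flask is lifted or shifted by more than 10 mm, or pushed harder than 3 N (distance of any of flask_orange, flask_green, flask_white, flask_blue from where it was at the start of the episode above 0.01 m or contact force between any of the fingers, the arm and flask_orange above 3 N or contact force between any of the fingers, the arm and flask_green above 3 N or contact force between any of the fingers, the arm and flask_white above 3 N or contact force between any of the fingers, the arm and flask_blue above 3 N).
It fails at once if a bystander is lifted or shifted by more than 15 mm (distance of any of bottle, tip_box, mouse, beaker from where it was at the start of the episode above 0.015 m).
It also fails if it takes over 40 s, if anything falls off the work surface, if the arm or the gripper's body presses on something with over 40 N, if the wrist force passes 120 N, or if a joint passes its speed limit or range.

ROBOT

A 6-joint arm with a two-finger parallel gripper is mounted at the origin on the work surface. World frame = base frame: x ahead of the robot, y to its left, z up, the work surface at z = 0. Lengths are in m, angles in rad, forces in N, time in s.
With the tool pointing down it reaches from about 0.3 to 0.775 m from the base axis. Payload 14.6 kg.
Tool frame: the origin (TCP) lies at the very end of the fingers, on their centre line; the grasp point (between the pads) lies 19 mm behind it (pinch_z is the distance from the TCP to the grasp point, in m); z points along the fingers, y is the direction in which the jaws open and shut (so a half turn about z gives the same grasp; the last joint's range is limited). The gripper opens to 94 mm and grips with 3 to 60 N. Pads are 16 mm wide; open, the fingers measure 119 mm over their backs; the gripper's body (75 mm by 177 mm) begins 78 mm behind the grasp point.
Start: joints at [-0.067, 0.3, 1.521, -0, 1.321, -0.067], TCP at [0.55, -0, 0.205] pointing down, gripper open.
Joint ranges: [-3.03, 3.03], [-0.79, 2.21], [0.23, 2.52], [-1.04, 4.18], [0, 3.07], [-2.55, 2.55]. Speed limits (rad/s): [2.22, 2.22, 2.57, 3.14, 3.14, 3.14].

INTERFACE

Orientations are given as [roll, pitch, yaw] about the fixed x, y, z axes, in that order (R = Rz(yaw) Ry(pitch) Rx(roll)).
In Python, from station import get_obs, camera, hand_in, pinch_z gives the robot as it stands.
- The arm moves only by the tool servo_tool, never from a script. Its argument "moves" is a list that holds one entry, the list of rows, each a list of 7 numbers: the turn, a rotation vector about the tool's x, y, z normalised to -1 to 1, where 1 is pi/2 rad, then the shift along the tool's x, y, z normalised to -1 to 1, where 1 is 500 mm, then the closure, from 0 (fully open) to 1 (shut). In form: [[[rx, ry, rz, x, y, z, hand], ...]]. A call has 1 to 12 rows; each row is the pose to reach, as a shift and turn from the pose measured when the call began, along the tool's axes at that moment; what a row does not reach only later rows make up. A row lasts 1/12 s, in which the tool goes at most 41.7 mm and 7.16 degrees, less where a joint would pass 70% of its speed; a pose out of reach is approached as far as the arm can. A call with a number of a shift or a turn outside -1 to 1 is refused whole. A call with a gripper value outside its range is refused whole. The fingers move at their own pace and stop on an object; "squeeze" is the grip in N (left out, the last holds). Time passes only in rows, so rows that repeat a pose let the fingers close. It gives the time, the measured TCP pose, the force and the opening at its end, in the units of the state.
- get_obs(): the state, without advancing time (a new reading comes with each control period).
- camera(name): name is "scene" or "side" or "wrist"; returns a dict with "color" (400x640x3 uint8, red, green, blue), "intrinsics" (3x3 intrinsics, pixels), "rvec" (rotation vector, rad) and "tvec" (3), from world to camera coordinates, as OpenCV has them. Camera axes: x right, y down, z forward; pixel columns grow to the right and rows downward; lengths in m; the calibration is good to about 2 mm. A picture is of the moment at which its call begins. There is no depth.
- hand_in(): hands the job in, once; it reports no verdict.
The state is a dict: "time_s": time; "qpos": joint angles; "joint_vel": joint speeds; "tau": joint torques, N m; "ee_pos": TCP position; "eef_rot": TCP orientation; "force": force on the tool from outside, world axes, zero at the start; "moment": the same for the moment, N m; "grip_width": finger opening in m.
Only numpy, scipy, OpenCV 4.12 (cv2) and the standard library are available. Lean on these libraries where they do the work, as an engineer would, in place of code of your own. Each camera call takes 0.05 s, during which the arm holds its last target.

## Working session

There is one attempt and no reset: what is moved stays moved. The work goes in short steps, Python scripts to look and compute and a tool call to move; the robot and the scene stay as the last step left them, time stands still between calls to the robot, and variables do not carry over. Pictures are saved under pics/ and viewed, and the job is handed in when it is done.

Besides the shell and the picture viewer there is one more tool, called after "Emit:" by a JSON object that holds its "fn" and its "kwargs", one argument or row to a line. servo_tool: Moves the arm, as the interface text tells. Scaled input: -1 to 1 covers 500 mm each way for a shift and pi/2 rad each way for a turn. Its arguments: {"type":"object","properties":{"moves":{"type":"array"},"squeeze":{"type":"number"}},"required":["moves"]}

```bash
mkdir -p pics
python3 - <<'E'
from station import get_obs, camera, pinch_z
import cv2,pickle
o=get_obs(); print({k:o[k] for k in('time_s','ee_pos','eef_rot','force','grip_width')})
for n in("scene","side","wrist"):
    c=camera(n); pickle.dump(c,open(f'{n}.pkl','wb')); cv2.imwrite(f'pics/{n}0.png',c['color'][:,:,::-1])
E
```

```text
{'time_s': 0.0, 'ee_pos': array([ 5.49730721e-01, -8.31350534e-06,  2.04878152e-01]), 'eef_rot': array([-3.14040225e+00, -6.80854399e-05,  1.57075372e+00]), 'force': array([-0.13818794, -0.03988448,  0.26576679]), 'grip_width': 0.09410886075262775}
```

View pics/scene0.png

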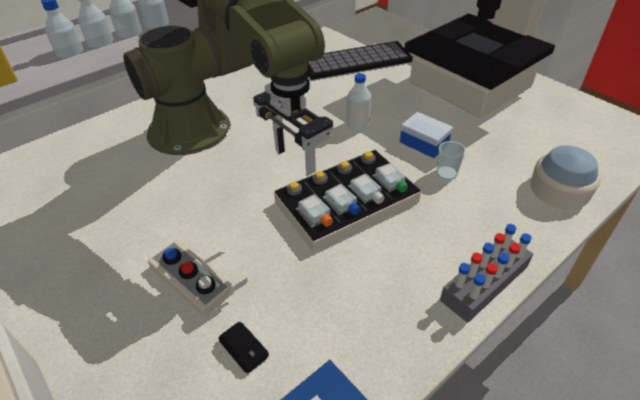

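View pics/side0.png

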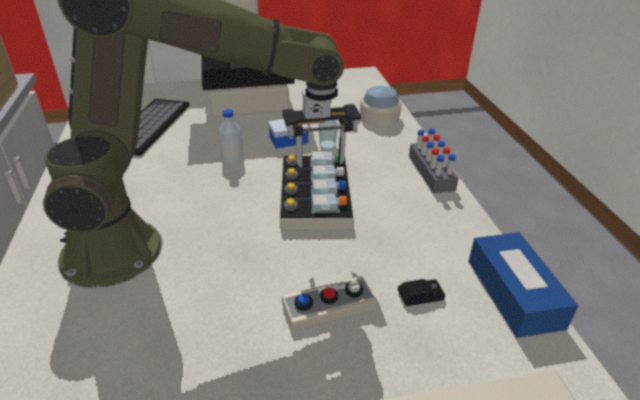

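View pics/wrist0.png

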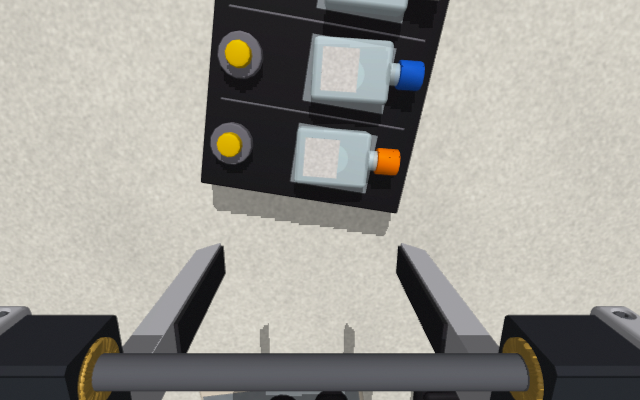

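The orange flask is in the end bay nearest the console. Its key is at about (229,145) in wrist, (294,187) in scene and (291,204) in side. The blue capture key is at about (171,254) in scene and (304,300) in side. Next I measure both.

```bash
cat > h.py <<'E'
import numpy as np,cv2
def ray(c,uv):
    R=cv2.Rodrigues(np.array(c['rvec'],float))[0];t=np.array(c['tvec'],float).ravel()
    d=R.T@np.linalg.inv(c['intrinsics'])@np.array([uv[0],uv[1],1.]);return -R.T@t,d/np.linalg.norm(d)
def onz(c,uv,z):
    o,d=ray(c,uv);return o+d*(z-o[2])/d[2]
def blobs(c,col,mina=8):
    h=cv2.cvtColor(c['color'],cv2.COLOR_RGB2HSV)
    lo,hi={'yellow':((20,130,110),(32,255,255)),'orange':((6,170,130),(17,255,255)),'blue':((105,150,50),(122,255,255)),'red':((0,170,60),(4,255,255))}[col]
    n,l,s,ce=cv2.connectedComponentsWithStats(cv2.inRange(h,lo,hi))
    return [(ce[i].round(1),s[i,4],s[i,2],s[i,3]) for i in range(1,n) if s[i,4]>=mina]
def tri(a,b):
    (o1,d1),(o2,d2)=a,b
    s=np.linalg.lstsq(np.c_[d1,-d2],o2-o1,rcond=None)[0]
    p,q=o1+s[0]*d1,o2+s[1]*d2
    return (p+q)/2,np.linalg.norm(p-q)
E
python3 - <<'E'
import pickle
from h import *
C={n:pickle.load(open(n+'.pkl','rb')) for n in('scene','side','wrist')}
for n,c in C.items():
  print(n,ray(c,(320,200))[0].round(3))
  for col,z in(('yellow',.067),('orange',.06),('blue',.052)):
    for b in blobs(c,col): 
        print(col,*b,onz(c,b[0],z).round(4))
E
```

```text
scene [ 1.199 -0.47   0.871]
yellow [ 5.5 70.7] 367 17 40 [-0.6304 -0.3377  0.067 ]
yellow [368.3 154.6] 44 8 7 [0.5198 0.2664 0.067 ]
yellow [344.6 164.4] 43 8 6 [0.5076 0.1917 0.067 ]
yellow [319.8 174.8] 46 8 7 [0.4958 0.1166 0.067 ]
yellow [293.7 185.3] 50 8 8 [0.4827 0.0421 0.067 ]
orange [326.2 219.3] 77 11 10 [0.619  0.0306 0.06  ]
blue [49.4  4.2] 127 16 10 [-1.1605 -0.0218  0.052 ]
blue [359.9  77.9] 71 9 9 [0.2006 0.5452 0.052 ]
blue [418.8 144.5] 405 37 25 [0.5685 0.4158 0.052 ]
blue [446.7 138.3] 14 6 5 [0.6018 0.4956 0.052 ]
blue [353.9 208.6] 105 11 12 [0.6307 0.1088 0.052 ]
blue [510.4 228.9] 65 10 9 [0.9149 0.3319 0.052 ]
blue [525.3 238.3] 70 10 10 [0.953  0.3322 0.052 ]
blue [488.2 247.8] 75 10 10 [0.9149 0.2468 0.052 ]
blue [170.4 253.7] 111 13 12 [ 0.4637 -0.2924  0.052 ]
blue [503.1 258. ] 91 11 11 [0.953  0.2468 0.052 ]
blue [464.3 268.4] 82 10 10 [0.9153 0.1613 0.052 ]
blue [479.1 279.1] 96 11 11 [0.9526 0.1617 0.052 ]
blue [325.9 386.1] 1613 83 39 [ 0.9149 -0.2289  0.052 ]
side [ 0.34  -1.023  0.866]
yellow [291.3 157.6] 32 7 6 [0.5119 0.2614 0.067 ]
yellow [2
[... 718 characters left out ...]
 0.9422 -0.3509  0.052 ]
blue [303.5 299.4] 99 12 10 [ 0.4553 -0.2984  0.052 ]
wrist [0.55  0.084 0.384]
yellow [237.4  52.8] 570 27 28 [0.4898 0.1191 0.067 ]
yellow [228.8 143.9] 492 25 25 [0.4779 0.0451 0.067 ]
yellow [ 86.2 369.4] 335 27 62 [ 0.3094 -0.1946  0.067 ]
yellow [107.8 344.2] 42 5 15 [ 0.3378 -0.1627  0.067 ]
yellow [520.6 339.2] 14 7 3 [ 0.7673 -0.1558  0.067 ]
yellow [527.  346.1] 35 8 7 [ 0.7754 -0.1642  0.067 ]
yellow [534. 357.] 13 5 3 [ 0.7851 -0.1778  0.067 ]
yellow [539.8 385. ] 121 8 31 [ 0.7978 -0.214   0.067 ]
yellow [ 96.1 395.6] 17 4 8 [ 0.3141 -0.2294  0.067 ]
orange [388.  160.6] 549 25 27 [0.6199 0.0292 0.06  ]
blue [410.8  75. ] 736 30 31 [0.6368 0.1028 0.052 ]
```

Emit:
{"fn": "servo_tool", "kwargs": {
  "moves": [
    [[0, 0, 0, 0.03, -0.05, 0, 1], [0, 0, 0, 0.06, -0.1, 0.04, 1], [0, 0, 0, 0.086, -0.141, 0.1, 1], [0, 0, 0, 0.086, -0.141, 0.15, 1], [0, 0, 0, 0.086, -0.141, 0.19, 1], [0, 0, 0, 0.086, -0.141, 0.21, 1], [0, 0, 0, 0.086, -0.141, 0.21, 1], [0, 0, 0, 0.086, -0.141, 0.21, 1], [0, 0, 0, 0.086, -0.141, 0.21, 1]]
  ],
  "squeeze": 5
}}

```text
time_s: 0.9
ee_pos: [0.48, 0.0429, 0.1012]
eef_rot: [3.141, -0.0, 1.571]
force: [1.2, -0.5, -0.1]
grip_width: 0.0374
```

Run:
```python
from station import get_obs, camera
from h import *
o=get_obs(); print({k:o[k] for k in('time_s','ee_pos','eef_rot','force','grip_width')})
ims=[]
for n in("scene","side","wrist"):
    c=camera(n)
    if n=='wrist':
        ims.append(c['color'])
        for b in blobs(c,'yellow',100): print(n,*b,onz(c,b[0],.067).round(4))
    else:
        p=cv2.projectPoints(np.array([[.479,.043,.067]]),np.array(c['rvec'],float),np.array(c['tvec'],float),c['intrinsics'],None)[0].ravel();x,y=p.astype(int);print(p)
        ims.append(cv2.resize(c['color'][y-50:y+50,x-80:x+80],(640,400),interpolation=cv2.INTER_CUBIC))
cv2.imwrite('pics/a.png',cv2.resize(np.vstack(ims),(480,600*3//3*1))[:,:,::-1])
cv2.imwrite('pics/b.png',np.vstack([cv2.resize(i,(480,300)) for i in ims[:2]])[:,:,::-1]);cv2.imwrite('pics/c.png',ims[2][:,:,::-1])
```

```text
{'time_s': 0.9, 'ee_pos': array([0.47995684, 0.04290618, 0.10118871]), 'eef_rot': array([ 3.14090977e+00, -7.31866736e-05,  1.57059796e+00]), 'force': array([ 1.15545328, -0.48416586, -0.0765045 ]), 'grip_width': 0.037402309879864884}
[293.06362632 184.4034731 ]
[291.12407478 200.45292653]
wrist [326.5 111.4] 1094 36 38 [0.4892 0.1193 0.067 ]
wrist [305.9 230.4] 936 33 36 [0.477  0.0463 0.067 ]
wrist [237.8 368.7] 441 16 62 [ 0.4277 -0.0596  0.067 ]
wrist [384.4 368. ] 376 14 62 [ 0.533 -0.059  0.067]
```

View pics/b.png

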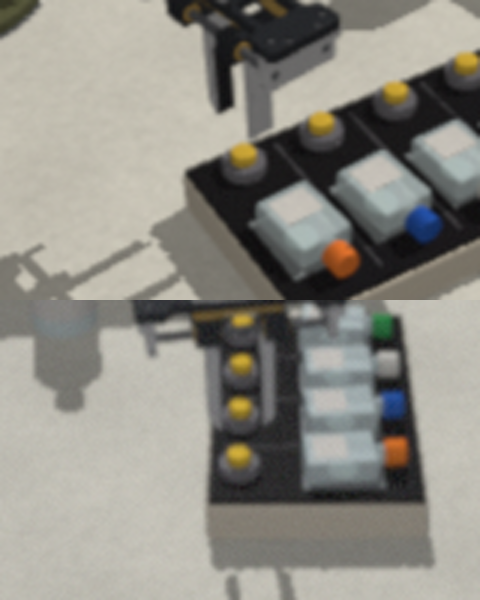

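View pics/c.png

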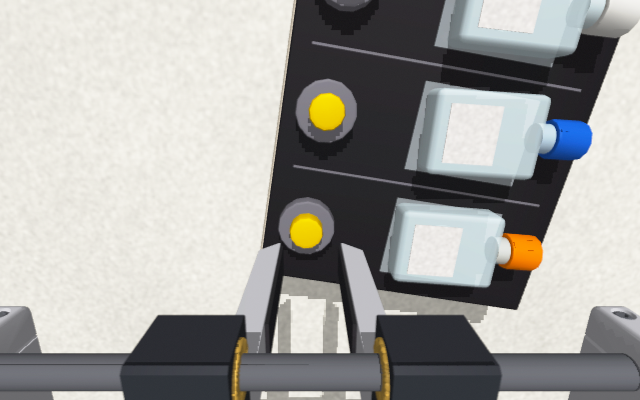

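Emit:
{"fn": "servo_tool", "kwargs": {
  "moves": [
    [[0, 0, 0, 0.0025, -0.004, 0, 1], [0, 0, 0, 0.0025, -0.004, 0, 1], [0, 0, 0, 0.0025, -0.004, 0, 1], [0, 0, 0, 0.0025, -0.004, 0, 1], [0, 0, 0, 0.0025, -0.004, 0, 1], [0, 0, 0, 0.0025, -0.004, 0, 1], [0, 0, 0, 0.0025, -0.004, 0.02, 1], [0, 0, 0, 0.0025, -0.004, 0.04, 1], [0, 0, 0, 0.0025, -0.004, 0.052, 1], [0, 0, 0, 0.0025, -0.004, 0.052, 1], [0, 0, 0, 0.0025, -0.004, 0.052, 1]]
  ]
}}

```text
time_s: 1.97
ee_pos: [0.4775, 0.0442, 0.0744]
eef_rot: [-3.141, -0.0, 1.571]
force: [0.2, 0.8, -1.2]
grip_width: 0.0007
```

Run:
```python
from station import get_obs, camera
from h import *
o=get_obs(); print({k:o[k] for k in('time_s','ee_pos','eef_rot','force','grip_width')})
c=camera('wrist');cv2.imwrite('pics/d.png',c['color'][:,:,::-1])
c=camera('scene');cv2.imwrite('pics/e.png',cv2.resize(c['color'][134:234,213:373],(640,400),interpolation=cv2.INTER_CUBIC)[:,:,::-1])
```

```text
{'time_s': 1.9667, 'ee_pos': array([0.47748107, 0.04417695, 0.07438465]), 'eef_rot': array([-3.14100422e+00, -6.02759165e-05,  1.57062974e+00]), 'force': array([ 0.15698179,  0.75432262, -1.17973126]), 'grip_width': 0.0007443257829844907}
```

View pics/d.png

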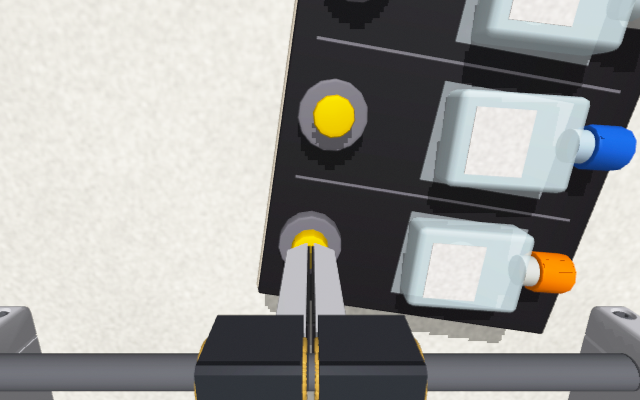

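View pics/e.png

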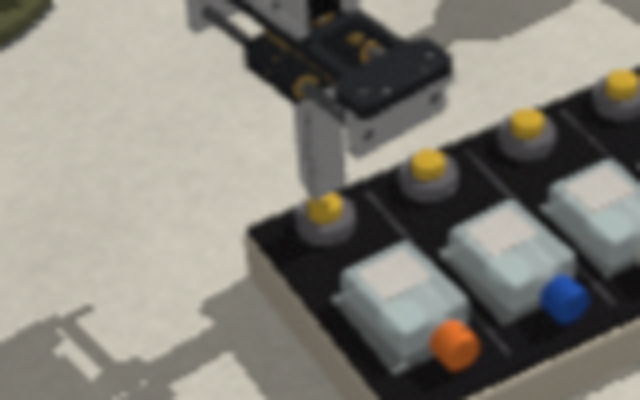

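The closed fingertip is centred over the orange flask's key, about 7 mm up. Now a slow press.

Emit:
{"fn": "servo_tool", "kwargs": {
  "moves": [
    [[0, 0, 0, 0, 0, 0.008, 1], [0, 0, 0, 0, 0, 0.014, 1], [0, 0, 0, 0, 0, 0.017, 1], [0, 0, 0, 0, 0, 0.02, 1], [0, 0, 0, 0, 0, 0.022, 1], [0, 0, 0, 0, 0, 0.024, 1], [0, 0, 0, 0, 0, 0.024, 1], [0, 0, 0, 0, 0, 0.024, 1]]
  ]
}}

```text
time_s: 2.73
ee_pos: [0.478, 0.0442, 0.0632]
eef_rot: [3.141, -0.0, 1.571]
force: [-1.2, 0.0, 3.8]
grip_width: 0.0001
```

Emit:
{"fn": "servo_tool", "kwargs": {
  "moves": [
    [[0, 0, 0, 0, 0, 0.002, 1], [0, 0, 0, 0, 0, 0.004, 1], [0, 0, 0, 0, 0, 0.005, 1], [0, 0, 0, 0, 0, 0.005, 1], [0, 0, 0, 0, 0, 0.005, 1]]
  ]
}}

```text
time_s: 3.15
ee_pos: [0.478, 0.0442, 0.0611]
eef_rot: [3.14, -0.0, 1.571]
force: [-4.8, -0.6, 10.7]
grip_width: 0.0007
```

Run:
```python
from station import get_obs, camera
from h import *
o=get_obs(); print({k:o[k] for k in('time_s','ee_pos','force','grip_width')})
c=camera('scene');cv2.imwrite('pics/f.png',cv2.resize(c['color'][134:234,213:373],(640,400),interpolation=cv2.INTER_CUBIC)[:,:,::-1])
```

```text
{'time_s': 3.15, 'ee_pos': array([0.4779983 , 0.04419887, 0.06113445]), 'force': array([-4.76982527, -0.61851335, 10.66707157]), 'grip_width': 0.0007346602042166269}
```

View pics/f.png

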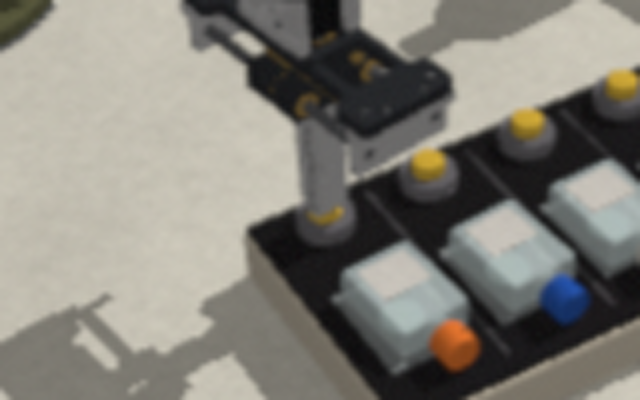

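The key is fully down: tip z 0.061 and about 10 N. Now lift and travel to the blue key.

Emit:
{"fn": "servo_tool", "kwargs": {
  "moves": [
    [[0, 0, 0, 0, 0, -0.02, 1], [0, 0, 0, 0, 0, -0.08, 1], [0, 0, 0, -0.02, 0, -0.14, 1], [0, 0, 0, -0.1, -0.01, -0.16, 1], [0, 0, 0, -0.18, -0.02, -0.16, 1], [0, 0, 0, -0.26, -0.03, -0.16, 1], [0, 0, 0, -0.34, -0.038, -0.16, 1], [0, 0, 0, -0.42, -0.038, -0.16, 1], [0, 0, 0, -0.5, -0.038, -0.16, 1], [0, 0, 0, -0.58, -0.038, -0.16, 1], [0, 0, 0, -0.64, -0.038, -0.16, 1], [0, 0, 0, -0.68, -0.038, -0.16, 1]]
  ]
}}

```text
time_s: 4.2
ee_pos: [0.4583, -0.2987, 0.1412]
eef_rot: [3.14, 0.0, 1.569]
force: [-0.9, 0.5, -0.7]
grip_width: 0.0004
```

Emit:
{"fn": "servo_tool", "kwargs": {
  "moves": [
    [[0, 0, 0, 0, 0, 0, 1], [0, 0, 0, 0, 0, 0, 1]]
  ]
}}

```text
time_s: 4.37
ee_pos: [0.4579, -0.2993, 0.141]
eef_rot: [3.141, -0.0, 1.567]
force: [-0.6, 0.6, -0.6]
grip_width: 0.0005
```

Run:
```python
from station import get_obs, camera
from h import *
o=get_obs(); print({k:o[k] for k in('time_s','ee_pos','eef_rot','force','grip_width')})
c=camera('wrist');cv2.imwrite('pics/g.png',c['color'][:,:,::-1])
for b in blobs(c,'blue',100): print(*b,onz(c,b[0],.052).round(4))
c=camera('scene');cv2.imwrite('pics/i.png',c['color'][:,:,::-1])
for b in blobs(c,'yellow',20): print(*b)
```

```text
{'time_s': 4.3667, 'ee_pos': array([ 0.45786596, -0.29928914,  0.14101109]), 'eef_rot': array([ 3.14091200e+00, -2.03595038e-04,  1.56691064e+00]), 'force': array([-0.57861756,  0.55769399, -0.55697673]), 'grip_width': 0.0005433676332250287}
[307.7 198.2] 894 34 35 [ 0.4558 -0.29    0.052 ]
[ 5.5 70.7] 367 17 40
[368.3 154.6] 44 8 7
[344.6 164.4] 43 8 6
[319.8 174.8] 46 8 7
[293.8 185.2] 51 8 8
```

View pics/g.png

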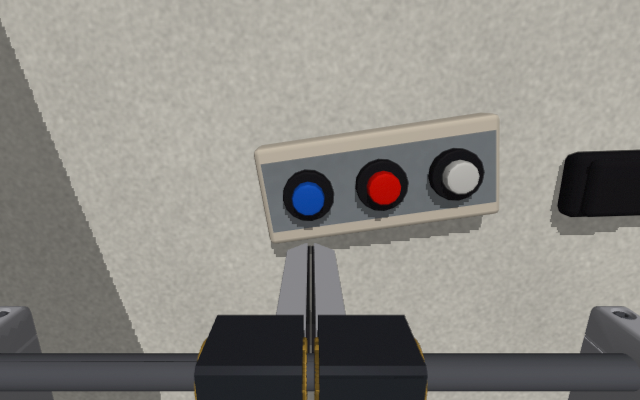

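View pics/i.png

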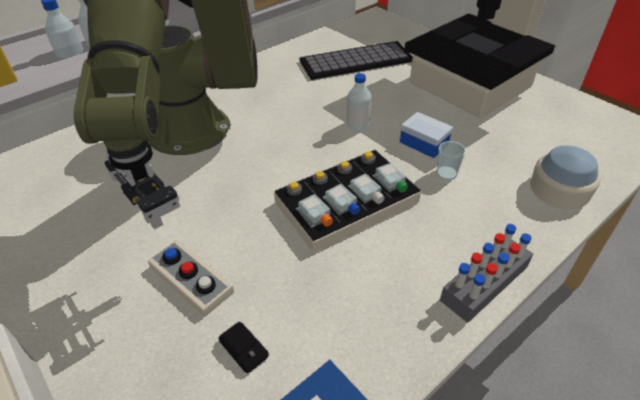

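The yellow keys are back up. The blue key is at wrist (308,198), which gives about (0.457, -0.292). I'll move over it.

Emit:
{"fn": "servo_tool", "kwargs": {
  "moves": [
    [[0, 0, 0, 0.0146, -0.002, 0.03, 1], [0, 0, 0, 0.0146, -0.002, 0.08, 1], [0, 0, 0, 0.0146, -0.002, 0.12, 1], [0, 0, 0, 0.0146, -0.002, 0.15, 1], [0, 0, 0, 0.0146, -0.002, 0.162, 1], [0, 0, 0, 0.0146, -0.002, 0.162, 1], [0, 0, 0, 0.0146, -0.002, 0.162, 1]]
  ]
}}

```text
time_s: 5.05
ee_pos: [0.4578, -0.29, 0.061]
eef_rot: [3.14, 0.0, 1.57]
force: [0.0, -0.4, 0.1]
grip_width: 0.0004
```

Run:
```python
from station import get_obs, camera
from h import *
o=get_obs(); print({k:o[k] for k in('time_s','ee_pos','force','grip_width')})
a=camera('wrist')['color']
s=camera('side')['color'][250:350,224:384]
cv2.imwrite('pics/j.png',np.vstack([cv2.resize(i,(480,300),interpolation=cv2.INTER_CUBIC) for i in(a,s)])[:,:,::-1])
```

```text
{'time_s': 5.05, 'ee_pos': array([ 0.45779367, -0.29001067,  0.06099745]), 'force': array([ 0.03436785, -0.41961646,  0.08888776]), 'grip_width': 0.00042765857284348335}
```

View pics/j.png

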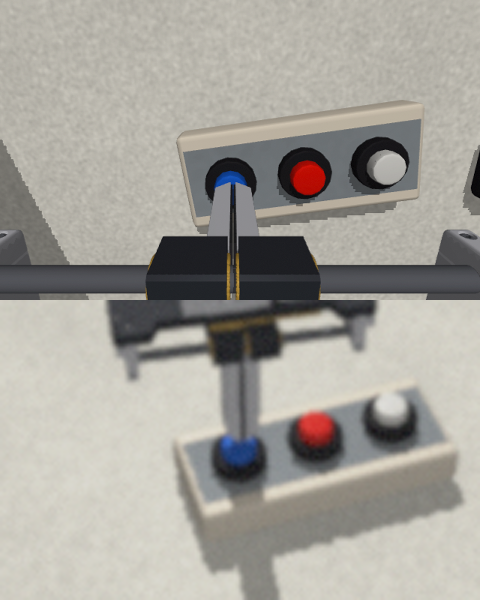

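The tip is centred over the blue key. Press slowly.

Emit:
{"fn": "servo_tool", "kwargs": {
  "moves": [
    [[0, 0, 0, -0.003, 0, 0.01, 1], [0, 0, 0, -0.003, 0, 0.018, 1], [0, 0, 0, -0.003, 0, 0.021, 1], [0, 0, 0, -0.003, 0, 0.024, 1], [0, 0, 0, -0.003, 0, 0.026, 1], [0, 0, 0, -0.003, 0, 0.028, 1], [0, 0, 0, -0.003, 0, 0.028, 1]]
  ]
}}

```text
time_s: 5.73
ee_pos: [0.4581, -0.2922, 0.0475]
eef_rot: [3.139, 0.001, 1.569]
force: [-0.5, -1.0, 4.7]
grip_width: 0.0003
```

Emit:
{"fn": "servo_tool", "kwargs": {
  "moves": [
    [[0, 0, 0, 0, 0, 0.002, 1], [0, 0, 0, 0, 0, 0.004, 1], [0, 0, 0, 0, 0, 0.004, 1], [0, 0, 0, 0, 0, 0.004, 1]]
  ]
}}

```text
time_s: 6.07
ee_pos: [0.4581, -0.2922, 0.0461]
eef_rot: [3.139, 0.001, 1.569]
force: [-3.7, 1.5, 11.9]
grip_width: 0.0005
```

Run:
```python
from station import camera
from h import *
s=camera('side')['color'][250:350,224:384]
cv2.imwrite('pics/k.png',cv2.resize(s,(640,400),interpolation=cv2.INTER_CUBIC)[:,:,::-1])
```

```text
(no output)
```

View pics/k.png

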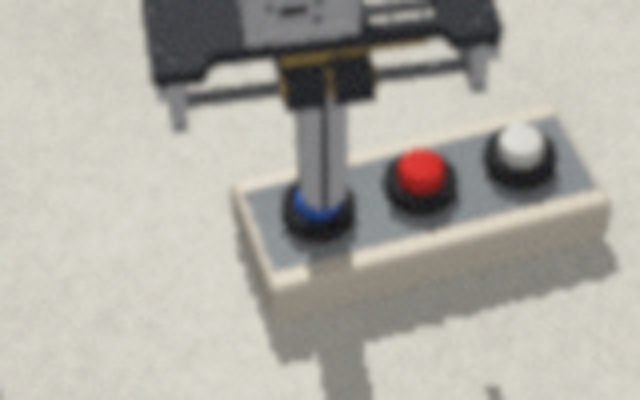

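The blue key is fully down, with the tip at z 0.046. Lift clear.

Emit:
{"fn": "servo_tool", "kwargs": {
  "moves": [
    [[0, 0, 0, 0, 0, -0.02, 1], [0, 0, 0, 0, 0, -0.08, 1], [0, 0, 0, 0, 0, -0.16, 1], [0, 0, 0, 0, 0, -0.22, 1], [0, 0, 0, 0, 0, -0.25, 1], [0, 0, 0, 0, 0, -0.25, 1], [0, 0, 0, 0, 0, -0.25, 1], [0, 0, 0, 0, 0, -0.25, 1]]
  ]
}}

```text
time_s: 6.78
ee_pos: [0.4573, -0.2917, 0.1698]
eef_rot: [3.14, 0.0, 1.57]
force: [-0.1, -0.3, -0.9]
grip_width: 0.0005
```

Run:
```python
from station import get_obs, camera
from h import *
import pickle
o=get_obs(); print({k:o[k] for k in('time_s','ee_pos','force')})
c=camera('scene');c0=pickle.load(open('scene.pkl','rb'))
for col in('yellow','orange','blue'):
  for a in blobs(c,col,20): print(col,*a)
cv2.imwrite('pics/l.png',c['color'][:,:,::-1])
```

```text
{'time_s': 6.7833, 'ee_pos': array([ 0.4572888 , -0.29165724,  0.16980186]), 'force': array([-0.07964448, -0.33481746, -0.9292727 ])}
yellow [ 5.5 70.7] 367 17 40
yellow [368.3 154.5] 43 8 7
yellow [344.6 164.4] 43 8 6
yellow [319.8 174.7] 45 8 7
yellow [293.8 185.1] 50 8 8
orange [326.2 219.3] 76 11 10
blue [49.4  4.2] 127 16 10
blue [359.9  77.9] 70 9 9
blue [418.8 144.5] 405 37 25
blue [354.  208.6] 106 11 12
blue [510.4 228.9] 65 10 9
blue [525.3 238.3] 70 10 10
blue [488.2 247.9] 74 10 9
blue [170.5 253.6] 114 14 12
blue [503.1 258. ] 91 11 11
blue [464.3 268.4] 82 10 10
blue [479.1 279.1] 96 11 11
blue [325.9 386.1] 1615 83 39
```

View pics/l.png

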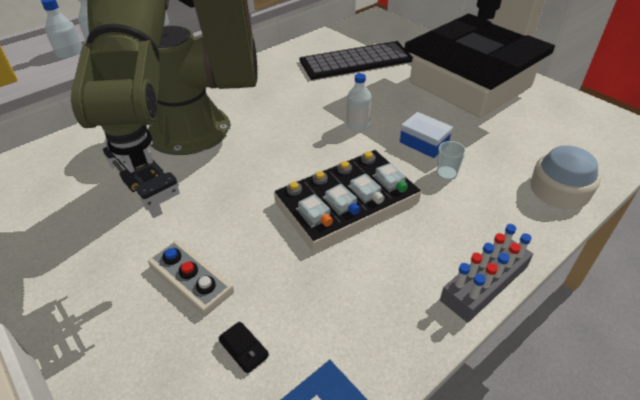

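Everything is where it started, the keys are up (blue key at (170,254)) and the hand is clear.

```bash
python3 -c "
from station import hand_in
print(hand_in())"
```

```text
the job is handed in; nothing more can be done
None
```

I pressed the yellow key in front of the orange-capped flask (bay 3), let it come up, then pressed the blue capture key, and handed the job in at about 7 s. No verdict is reported.

- **Yellow key:** fully down with the tip at z = 0.061 m, about 11 N upward and 5 N sideways. A picture before the blue press showed all four yellow keys up again.
- **Blue key:** fully down with the tip at z = 0.046 m, about 12 N upward and 4 N sideways. Both presses are well under the 25 N limit.
- **Last check:** in the final scene picture the yellow, blue and orange colour spots were within 0.2 px of their first positions. The red and white keys, the mouse and the beaker I checked only by eye, and they looked undisturbed. The hand was clear, about 0.12 m above the keys, with the force reading near zero.
- **Disagreement:** before pressing, the camera views differed by up to about 8 mm on where the keys were, because each also saw the side of a key. I used positions between them, and pictures before each press showed the tip over the key.

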